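Level the gel-casting table with a wedge

ROBOT

A 6-joint arm with a two-finger parallel gripper is mounted at the origin on a cart in front of the work surface, level with it; the furniture and walls round the work are solid. World frame = base frame: x ahead of the robot, y to its left, z up, the work surface at z = 0. Lengths are in mm, angles in rad, forces in N, time in s.
With the tool pointing down it reaches from about 300 to 775 mm from the base axis. Payload 14.6 kg.
Tool frame: the origin (TCP) lies midway between the tips of the shut fingers; the grasp point (between the pads) lies behind it (manip.grip_depth is the z of the grasp point in the tool frame, in mm); z points along the fingers, y is the line along which they close (so a half turn about z gives the same grasp; the last joint's range is limited). The gripper opens to 94 mm and grips with 3 to 60 N. Pads are 16 mm wide; open, the fingers measure 119 mm over their backs; the gripper's body (75 mm by 177 mm) begins 78 mm behind the grasp point.
Start: joints at [-1.179, 0.3, 1.521, -0, 1.321, -0.067], TCP at [243.572, -493.115, 205.446] pointing down, gripper open.
Joint ranges: [-3.03, 3.03], [-0.79, 2.21], [0.23, 2.52], [-1.04, 4.18], [0, 3.07], [-2.55, 2.55]. Speed limits (rad/s): [2.22, 2.22, 2.57, 3.14, 3.14, 3.14].

INTERFACE

Orientations are given as [roll, pitch, yaw] about the fixed x, y, z axes, in that order (R = Rz(yaw) Ry(pitch) Rx(roll)).
In Python, from cell import manip gives the robot as it stands.
- The arm moves only by the tool creep_tool, called after "Call:" as name(argument=value, ...) on one line, values as JSON. Schema: {"type":"object","properties":{"steps":{"type":"object","properties":{"moves":{"type":"array","items":{"type":"array","items":{"type":"number"},"minItems":6,"maxItems":6},"minItems":1,"maxItems":5}},"additionalProperties":false,"required":["moves"]},"jaw":{"type":"number"},"clamp_n":{"type":"number"},"only":{"type":"string"},"quiet":{"type":"boolean"},"lines":{"type":"string"}},"required":["steps"],"additionalProperties":false}. steps is an object whose key "moves" holds a list of rows, 1 to 5 of them, each of 6 numbers: dx, dy, dz in shares of 30 cm (1.0 is 30 cm), then a rotation vector rx, ry, rz in parts of the range, where 1.0 means 60 degrees; each row is the pose to reach, as a shift and turn from the pose commanded when the call began, along the tool's axes at that moment; what a row does not reach only later rows make up. A row lasts 1/10 s, in which the tool goes at most 50 mm and 0.15 rad, less where a joint would pass 70% of its speed; a pose out of reach is approached as far as the arm can. jaw is the finger opening in mm, set as the call begins (left out keeps the last). The fingers move at their own pace and stop on an object; clamp_n is the grip in N (left out, the last holds). Time passes only in rows, so rows that do not move let the fingers close. The tool returns the time, the measured TCP pose, the force, the opening and the grip force at its end. only (a regular expression) keeps the lines of the reply that match it, lines (a string "A,B") keeps lines A to B, and quiet returns only ok. No shift or turn number may pass 1 either way. Input that does not fit is refused with a message, and nothing moves.
- manip.read_state(): the state, without advancing time (a new reading comes with each control period).
- manip.camera(name): name is "side" or "top" or "wrist"; returns (picture, depth): 480x640x3 uint8, red, green, blue; 480x640 float32, mm along the optical axis (not along the pixel's ray), 0 where there is no reading.
- manip.camera_info(name): a dict with "K" (3x3 intrinsics, pixels), "dist" ([k1, k2, p1, p2, k3] as OpenCV has them; the pictures are not rectified), "rvec" (rotation vector, rad) and "tvec" (3), from world to camera coordinates, as OpenCV has them; the wrist camera has in their place "mount" (4x4, takes a point from camera to tool coordinates, whose origin is the TCP and whose axes are the flange's). Camera axes: x right, y down, z forward; pixel columns grow to the right and rows downward; lengths in mm; the calibration is good to about 2 mm. A picture is of the moment at which its call begins: read the wrist's pose just before it. camera_info takes no time and is no camera call.
- manip.sign_off(): hands the job in; it is judged then, once.
The state is a dict: "clock": time; "joints": joint angles; "qd": joint speeds; "effort": joint torques, N m; "eef_pos": TCP position; "eef_rot": TCP orientation; "wrist_force": force on the tool from outside, world axes, zero at the start; "moment": the same for the moment, N m; "finger_gap": finger opening in mm; "finger_force": force on a finger pad.
Only numpy, scipy, OpenCV 4.12 (cv2) and the standard library are available. Lean on these libraries where they do the work, as an engineer would, in place of code of your own. Each camera call takes 0.05 s, during which the arm holds its last target. There are 200 camera calls.

TASK

The plate of the levelling table has sunk at its front edge. Pick up the tapered wedge (not the flat spacer bar), slide its thin end under the plate's front foot and push it in until the plate sits level against its stops and the wedge is tight; do not force it past that. Raise the plate with the wedge only, then let go and leave everything else where it is.

Things in the scene. Friction and masses are not known exactly. Their poses are not given: they have to be found in the camera images.
- stand: Levelling table, fixed to the bench, 226 mm wide and 200 mm deep, grey frame. Origin on the bench under its middle; its x axis points from the open front (robot side) to the hinge at the back, y to the left, z up. At the front it is open between two side rails (inner faces at y = +-93 mm, 12 mm high); on each side, at x = -55 mm, a stop post 53 mm high hooks over the plate.
- plate (a joint): Tilt of the steel plate about its hinge (stand x = 88 mm, z = 34 mm), rad: 0 = level, against the upper stops; 0.06 = front edge sunk all the way, as at the start. 0.4 kg; it sinks by its own weight (about 3 N at the foot).
- plate_edge (a point): Middle of the plate's top front edge (stand x = -84 mm, 38 mm above the bench when level). The plate is 164 x 184 x 8 mm with a rim 8 mm high at the sides and back and a round spirit level on top; level, its underside is 30 mm above the bench.
- foot_mark (a point): Point on the bench under the plate's front foot (stand x = -70 mm, y = 0), a rounded bar 16 mm wide and 12 mm thick. Its screw is turned out differently each time, unmeasured: underside 14 to 19 mm above the bench when level, 5 to 10 mm when sunk. So the wedge goes in by a different length each time, and must be felt.
- wedge: Bare aluminium wedge (friction about 0.6), 136 x 24 mm, 0.12 kg, lying flat. Origin on its underside below the middle of the upright grip tab (24 x 24 mm, top 40 mm up) at its thick end; x points from the tab to the thin end, z up. The tapered top falls evenly from 20 mm at x = 37 mm to 3 mm at x = 122 mm. Holds by friction when let go.
- wedge_tip (a point): Middle of the wedge's thin edge on its underside, wedge x = 124 mm. Sliding and raising the plate takes a few N (more if the wedge is also pressed down on the bench); once the plate meets its stops the push climbs 2 to 4 N with every mm. About 12 N along the wedge is right. The plate is spoiled if the foot bears on the wedge with over 18 N (a push of 18 N or more, or lifting the tab).
- spacer: Bare aluminium flat bar with the same tab and outline as the wedge, but an even 14 mm thick. Not to be used; leave it where it lies. Same axes as the wedge. The two change places.
- tape: Roll of tape lying flat, 66 mm across, 19 mm high; origin under its middle. Leave it alone.
- dropper_a: Dropper bottle, 22 mm across, 62 mm high; origin under its middle. Leave it alone.
- dropper_b: Dropper bottle, 22 mm across, 62 mm high; origin under its middle. Leave it alone.
Mind the look-alikes: they are no part of the job. What is shaped like the wedge but blue is not meant.

How it is judged (in metres and radians):
On the way, in this order (a step that is already met when the one before it is completed fails the run):
1. the wedge's thin end is under the foot, the plate still sunk (x of wedge_tip in the frame of stand above -0.068 m and y of wedge_tip in the frame of stand between -0.02 and 0.02 m and height (world z) of wedge below 0.006 m and value of joint plate above 0.035 rad), for 0.1 s.
2. the wedge has raised the plate level (value of joint plate below 0.004 rad and contact force between wedge and plate above 4 N), for 0.1 s.
At the end, for the whole second after the job is handed in: The plate is level (within 0.004 rad of its stops), the wedge lies on the bench at rest under the foot, tight enough to bear more than 4 N from it, and the gripper has let go (all of step 2 and height (world z) of wedge below 0.006 m and linear speed of wedge below 0.01 m/s); the robot touches nothing.
It fails at once if the foot bore on the wedge with more than 18 N (contact force between wedge and plate above 18 N).
It fails at once if the robot pushed or lifted the plate itself (contact force between the arm and plate above 5 N).
It fails at once if the gripper pushed or lifted the plate itself (contact force between the fingers and plate above 5 N).
It fails at once if the flat spacer bar was moved (distance of spacer from where it was at the start of the episode above 0.03 m).
It fails at once if the tape or a dropper bottle was moved (distance of any of tape, dropper_a, dropper_b from where it was at the start of the episode above 0.03 m).
It also fails if it takes over 69 s, if anything falls off the work surface, if the arm or the gripper's body presses on something with over 40 N, if the wrist force passes 120 N, or if a joint passes its speed limit or range.

## Working session

There is one attempt and no reset: what is moved stays moved. The work goes in short steps, Python scripts to look and compute and a tool call to move; the robot and the scene stay as the last step left them, time stands still between calls to the robot, and variables do not carry over. Pictures are saved under pics/ and viewed, at most 10 in all, crops included, and the job is handed in when it is done.

```bash
mkdir -p pics; ls
```

Create h.py:
```python
import numpy as np, cv2
from cell import manip
from scipy.spatial.transform import Rotation as R
def snap(n):
    im,d=manip.camera(n); return im,d
def save(n,im): cv2.imwrite('pics/'+n,im[:,:,::-1])
def cloud(n,d,st=None):
    i=manip.camera_info(n); K=np.array(i['K']);h,w=d.shape
    u,v=np.meshgrid(np.arange(w),np.arange(h))
    p=cv2.undistortPoints(np.stack([u,v],-1).reshape(-1,1,2).astype(float),K,np.array(i['dist'])).reshape(h,w,2)
    P=np.dstack([p[...,0]*d,p[...,1]*d,d])
    if 'mount' in i:
        M=np.array(i['mount']); P=P@M[:3,:3].T+M[:3,3]
        return P@R.from_euler('xyz',st['eef_rot']).as_matrix().T+np.array(st['eef_pos'])
    Rm=cv2.Rodrigues(np.array(i['rvec'],float))[0]
    return (P-np.array(i['tvec'],float).ravel())@Rm
```

Run:
```python
from h import *
print(manip.read_state(), manip.grip_depth)
im,d=snap('top'); save('top.png',im); np.savez('top.npz',P=cloud('top',d),im=im,d=d)
im,d=snap('side'); save('side.png',im); np.savez('side.npz',P=cloud('side',d),im=im,d=d)
```

```text
pics
{'clock': 0.0, 'joints': array([-1.17858426e+00,  3.00477370e-01,  1.52159516e+00, -3.01088293e-06,
        1.32069106e+00, -6.65432266e-02]), 'qd': array([ 1.26175659e-04,  6.50829961e-04, -8.85817492e-04, -6.55396924e-05,
       -1.31728029e-04,  1.67473765e-03]), 'effort': array([-2.34401843e-03, -5.31807911e+01, -3.52739060e+01,  7.07944552e-02,
        2.43287394e-02, -1.14929412e-04]), 'eef_pos': array([ 243.4802822 , -492.87311351,  204.87693561]), 'eef_rot': array([-3.14042411e+00, -7.49505522e-05,  4.58756001e-01]), 'wrist_force': array([-0.0934983 , -0.63386622,  0.26013756]), 'moment': array([ 0.02015846,  0.03356667, -0.01781355]), 'finger_force': 0.0, 'finger_gap': 93.68816057795968} -18.8
```

View pics/top.png

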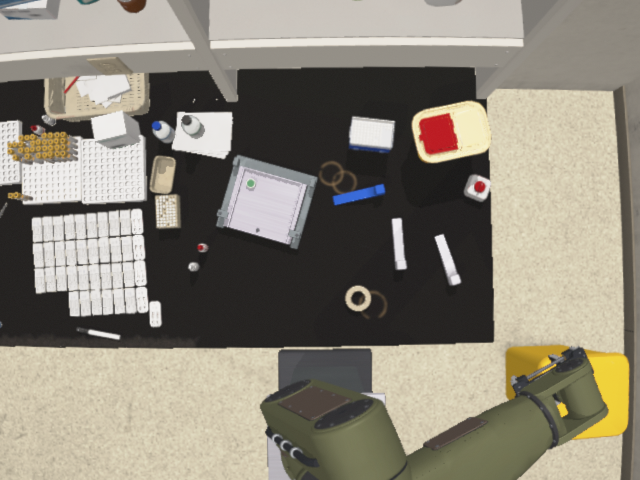

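View pics/side.png

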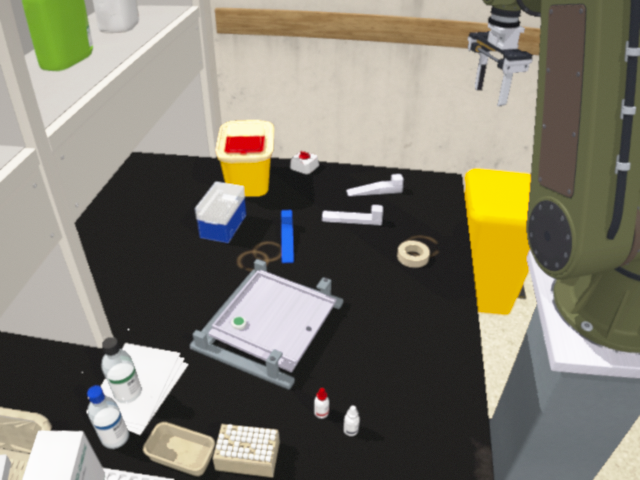

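Stand at top(266,202). Candidates: bar at top(399,244), bar at top(447,260); blue look-alike at (358,194) is excluded. The height profiles should tell wedge from spacer.

Run:
```python
from h import *
z=np.load('top.npz');P=z['P'];im=z['im']
def prof(P,im,box,n):
    u0,u1,v0,v1=box; p=P[v0:v1,u0:u1].reshape(-1,3); c=im[v0:v1,u0:u1].reshape(-1,3)
    m=(c.min(1)>110); p=p[m]
    r=cv2.minAreaRect(p[:,:2].astype(np.float32)); print(n,len(p),r)
    c0=p[:,:2].mean(0);_,_,V=np.linalg.svd(p[:,:2]-c0);s=(p[:,:2]-c0)@V[0]
    print(c0,V[0]);
    for a in np.arange(-75,75,10):
        k=(s>=a)&(s<a+10)
        if k.sum(): print(int(a),k.sum(),p[k,2].mean().round(1),p[k,2].max().round(1),end=' | ')
    print()
prof(P,im,(383,412,212,276),'A top'); prof(P,im,(430,466,228,290),'B top')
s=np.load('side.npz')
prof(s['P'],s['im'],(318,386,203,226),'A side'); prof(s['P'],s['im'],(344,406,173,198),'B side')
bm=(im.min(2)<50)
q=P[200:320,320:480][bm[200:320,320:480]];print('bench z',np.median(q[:,2]))
for n,a in (('top',im),('side',s['im'])):
    b=(375,475,205,295) if n=='top' else (310,410,165,235)
    x=cv2.resize(a[b[2]:b[3],b[0]:b[1]],None,fx=5,fy=5,interpolation=cv2.INTER_CUBIC); 
    save(n+'c.png',x)
a=cv2.imread('pics/topc.png');b=cv2.imread('pics/sidec.png')
b=cv2.resize(b,(a.shape[1]*4//5,b.shape[0]*4//5));a=cv2.resize(a,(400,360));b=cv2.resize(b,(400,280));b=cv2.copyMakeBorder(b,0,80,0,0,0)
cv2.imwrite('pics/bars.png',np.hstack([a,b]))
x=cv2.resize(im[140:260,200:330],None,fx=4.6,fy=4.6,interpolation=cv2.INTER_CUBIC);save('stand.png',x)
```

```text
A top 518 ((562.3008422851562, -117.75499725341797), (224.1405487060547, 135.5598602294922), 84.53562927246094)
[ 553.80776354 -199.53040748] [-0.99981181 -0.01939966]
-75 18 10.9 18.5 | -65 35 11.1 22.1 | -55 37 11.4 21.1 | -45 37 11.1 19.7 | -35 40 10.8 19.7 | -25 37 10.0 21.3 | -15 33 11.9 23.3 | -5 38 11.3 22.4 | 5 40 10.6 20.7 | 15 37 9.6 16.9 | 25 32 12.2 19.3 | 35 44 121.5 1586.2 | 45 40 36.4 48.0 | 55 43 36.1 45.4 | 65 7 29.1 39.3 | 
B top 544 ((477.1509704589844, -185.0688934326172), (137.6851348876953, 348.77728271484375), 12.845192909240723)
[ 508.26200148 -328.38086231] [-0.8709747  -0.49132787]
-75 9 2.2 5.6 | -65 37 2.9 11.5 | -55 38 5.7 12.9 | -45 38 6.3 13.4 | -35 40 8.1 15.0 | -25 39 9.7 18.9 | -15 38 12.6 18.2 | -5 41 13.9 22.8 | 5 43 15.5 23.5 | 15 39 16.9 24.3 | 25 42 17.2 23.8 | 35 45 22.3 44.2 | 45 45 31.2 45.4 | 55 40 31.6 45.8 | 65 6 11.8 37.0 | 
A side 767 ((531.06640625, 270.0958557128906), (139.1963348388672, 1081.9927978515625), 2.745769739151001)
[ 544.66781496 -193.34847979] [-0.06711574  0.9977452 ]
-75 2 2.1 2.6 | -65 3 2.5 4.3 | -55 4 -0.5 0.4 | -45 39 0.7 3.6 | -35 2 0.0 1.5 | -25 72 17.6 41.6 | -15 155 19.0 44.1 | -5 408 14.8 42.9 | 5 76 15.9 41.5 | 
B side 678 ((532.915771484375, 191.67727661132812), (1231.322021484375, 137.86427307128906), 87.35773468017578)
[ 496.9556892  -327.28653708] [0.07734144 0.99700466]
-75 6 1.6 2.9 | -65 4 0.7 2.6 | -55 8 1.7 3.7 | -45 10 8.7 40.0 | -35 29 25.3 43.0 | -25 85 25.3 44.2 | -15 172 19.8 43.1 | -5 145 12.7 23.9 | 5 115 9.4 22.1 | 15 75 6.2 15.3 | 25 16 4.1 12.9 | 
bench z -0.9643391185244523
```

View pics/bars.png

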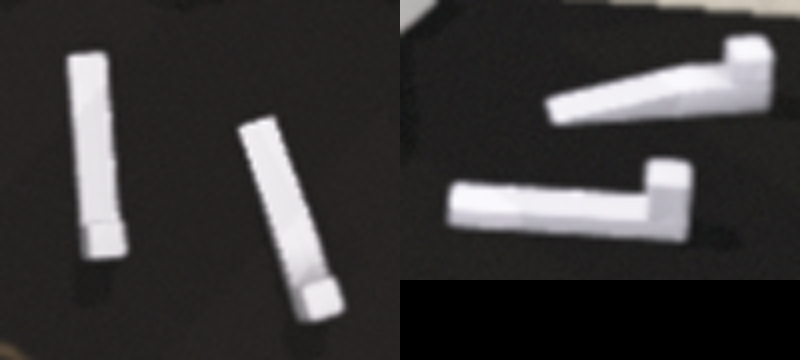

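View pics/stand.png

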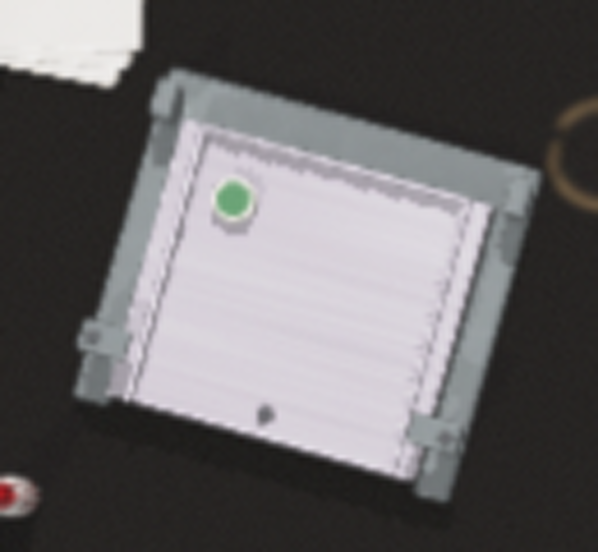

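Right-hand bar B, top(447,260) and the upper one in the side crop, is the wedge: its height falls evenly from about 20 to 3 mm and the side crop shows the taper. Bar A (399,244) is an even ~14 mm, so it is the spacer. The stand crop shows the open front at the bottom, with the foot screw at top(257.6,230).

Add to h.py:
```python
from scipy.optimize import minimize
def proj(n,W,st=None):
    i=manip.camera_info(n)
    if 'mount' in i:
        M=np.array(i['mount']);T=np.eye(4);T[:3,:3]=R.from_euler('xyz',st['eef_rot']).as_matrix();T[:3,3]=st['eef_pos']
        E=np.linalg.inv(T@M);rv=cv2.Rodrigues(E[:3,:3])[0];tv=E[:3,3]
    else: rv,tv=np.array(i['rvec'],float),np.array(i['tvec'],float)
    return cv2.projectPoints(np.array(W,float),rv,tv,np.array(i['K']),np.array(i['dist']))[0].reshape(-1,2)
def wpts(pose,L):
    x,y,a=pose;L=np.array(L,float);c,s=np.cos(a),np.sin(a)
    return np.c_[x+c*L[:,0]-s*L[:,1],y+s*L[:,0]+c*L[:,1],L[:,2]]
def fit(n,L,px,p0,st=None):
    f=lambda p:np.sum((proj(n,wpts(p,L),st)-px)**2)
    r=minimize(f,p0,method='Nelder-Mead',options=dict(maxiter=4000,xatol=.01,fatol=1e-4));return r.x,np.sqrt(r.fun/len(px))
```

Run:
```python
from h import *
z=np.load('top.npz');P=z['P'];im=z['im']
u0,u1,v0,v1=430,466,228,290
p=P[v0:v1,u0:u1].reshape(-1,3);c=im[v0:v1,u0:u1].reshape(-1,3)
p=p[(c.min(1)>110)&(abs(p[:,2])<60)&(np.linalg.norm(p[:,:2]-[508,-328],axis=1)<90)]
t=p[p[:,2]>30].mean(0);print('tab',t,'rect',cv2.minAreaRect(p[:,:2].astype(np.float32)))
c0=p.mean(0);print(c0, np.degrees(np.arctan2(*(c0-t)[1::-1])))
# stand
cr=np.array([[78,398],[447,500],[126,402],[408,482],[265,414]])/4.6+[200,140]-.4
L=[[-100,113,12],[-100,-113,12],[-84,92,28],[-84,-92,28],[-70,0,29]]
print(fit('top',L,cr,[600,100,-.25]))
for q in [(399,244),(358,298),(202,248),(194,267)]: print(q,P[q[1],q[0]].round())
```

```text
tab [ 456.08747075 -345.20585646   37.79507221] rect ((509.7379150390625, -332.3117370605469), (139.73367309570312, 34.089420318603516), 19.651775360107422)
[ 508.28245334 -330.81524243   15.05604787] 15.413998338198448
(array([ 6.66444480e+02,  1.48045834e+02, -2.87266638e-01]), np.float64(2.924232105742638))
(399, 244) [ 553. -203.   13.]
(358, 298) [411. -92.   1.]
(202, 248) [550. 313.  58.]
(194, 267) [501. 336.  49.]
```

Units first: shifts go in shares of 30 cm and turns go in shares of 60 degrees. So 250 mm / 300 = 0.8333, 200 mm / 300 = 0.6667, 0.13 rad / 1.0472 = 0.1241.

Call:
creep_tool(steps={"moves":[[0.1667, -0.0267, 0, 0, 0, 0.0286], [0.3333, -0.05, 0, 0, 0, 0.0573], [0.5, -0.0733, 0, 0, 0, 0.0859], [0.6667, -0.1, 0, 0, 0, 0.105], [0.8333, -0.1267, 0, 0, 0, 0.1241]]}, jaw=94)

```text
clock: 0.6
eef_pos: [449.9, -348.4, 205.3]
eef_rot: [-3.141, 0.0, 0.328]
wrist_force: [1.1, -1.4, 0.0]
finger_gap: 93.8
finger_force: 0.0
```

Call:
creep_tool(steps={"moves":[[0, 0, 0, 0, 0, 0], [0, 0, 0, 0, 0, 0]]})

```text
clock: 0.8
eef_pos: [448.9, -349.3, 205.0]
eef_rot: [-3.141, 0.001, 0.331]
wrist_force: [0.5, -0.3, 0.1]
finger_gap: 94.0
finger_force: 0.0
```

Run:
```python
from h import *
st=manip.read_state();im,d=snap('wrist');save('w1.png',im);np.savez('w1.npz',im=im,d=d,pos=st['eef_pos'],rot=st['eef_rot'])
```

```text
(no output)
```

View pics/w1.png

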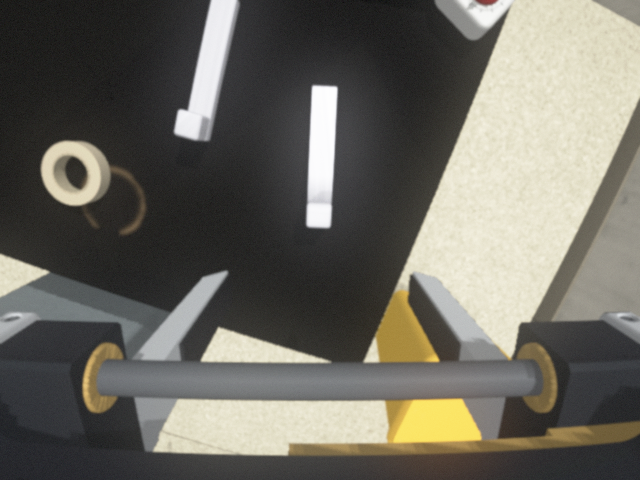

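The wrist view shows the wedge with its tab at (319,215) and thin end at (324,87), nearly aligned with the tool. The spacer is to the left with its tab at (192,125). Next I fit the wedge pose from this picture.

Create wf.py:
```python
from h import *
def wedge(im,d,st,box,name='wrist'):
    u0,u1,v0,v1=box; m=(im[v0:v1,u0:u1].min(2)>95); P=cloud(name,d,st)[v0:v1,u0:u1]
    n,l,s,_=cv2.connectedComponentsWithStats(m.astype(np.uint8)); k=1+np.argmax(s[1:,4]); m=l==k
    vv,uu=np.nonzero(m); hull=cv2.convexHull(np.c_[uu+u0,vv+v0].astype(np.float32)).reshape(-1,2)
    L=[[a,b,c] for b in(-12,12) for a,c in((-12,0),(-12,40),(12,40),(37,20),(122,3),(124,0),(124,3))]
    mask=np.zeros(im.shape[:2],np.uint8); mask[v0:v1,u0:u1]=m*255
    dt=lambda c:cv2.distanceTransform(c,cv2.DIST_L2,5)
    def f(p):
        h=cv2.convexHull(proj(name,wpts(p,L),st).astype(np.float32)).reshape(-1,2)
        e=[cv2.pointPolygonTest(h,tuple(map(float,q)),True) for q in hull]; 
        e2=[cv2.pointPolygonTest(hull,tuple(map(float,q)),True) for q in h]
        return np.sum(np.square(e))/len(e)+np.sum(np.square(e2))/len(e2)
    t=P[m&(P[...,2]>30)&(P[...,2]<60)].mean(0); c=P[m].mean(0); a=np.arctan2(c[1]-t[1],c[0]-t[0])
    p0=[t[0],t[1],a]
    r=minimize(f,p0,method='Nelder-Mead',options=dict(initial_simplex=np.array(p0)+np.array([[0,0,0],[5,0,0],[0,5,0],[0,0,.05]])))
    return p0,r.x,r.fun,m.sum()
```

Run:
```python
from wf import *
z=np.load('w1.npz');st=dict(eef_pos=z['pos'],eef_rot=z['rot'])
print(wedge(z['im'],z['d'],st,(290,350,70,240)))
t=np.load('top.npz');print(wedge(t['im'],t['d'],None,(430,466,228,290),'top'))
```

```text
([np.float64(454.9658580038814), np.float64(-345.4247632225728), np.float64(0.2805754451957317)], array([ 4.54584221e+02, -3.45666901e+02,  2.84757824e-01]), np.float64(1.4635494727321088), np.int64(3865))
([np.float64(456.08747074675506), np.float64(-345.20585646430794), np.float64(0.3086629391578315)], array([ 4.57449670e+02, -3.46073681e+02,  2.82044362e-01]), np.float64(0.588766495123503), np.int64(570))
```

In the tool's units: 188 mm / 300 = 0.6267, -1.4 mm / 300 = -0.0047, 0.047 rad / 1.0472 = 0.0449.

Call:
creep_tool(steps={"moves":[[0.01, -0.0033, 0.15, 0, 0, 0.0191], [0.0233, -0.0047, 0.3, 0, 0, 0.0449], [0.0233, -0.0047, 0.45, 0, 0, 0.0449], [0.0233, -0.0047, 0.5667, 0, 0, 0.0449], [0.0233, -0.0047, 0.6267, 0, 0, 0.0449]]})

```text
clock: 1.35
eef_pos: [452.3, -346.7, 14.3]
eef_rot: [-3.138, 0.002, 0.28]
wrist_force: [0.4, -0.0, 0.3]
finger_gap: 94.3
finger_force: 0.0
```

Call:
creep_tool(steps={"moves":[[0, 0, 0.0167, 0, 0, 0], [0, 0, 0.0267, 0, 0, 0], [0, 0, 0.0267, 0, 0, 0]]})

```text
clock: 1.65
eef_pos: [454.7, -347.2, 10.4]
eef_rot: [3.14, -0.001, 0.281]
wrist_force: [0.3, -0.2, -0.1]
finger_gap: 93.7
finger_force: 0.0
```

Call:
creep_tool(steps={"moves":[[0, 0, 0, 0, 0, 0], [0, 0, 0, 0, 0, 0], [0, 0, 0, 0, 0, 0], [0, 0, 0, 0, 0, 0], [0, 0, 0, 0, 0, 0]]}, jaw=10, clamp_n=35)

```text
clock: 2.15
eef_pos: [454.8, -346.4, 9.6]
eef_rot: [3.141, -0.0, 0.282]
wrist_force: [0.8, 0.5, -0.3]
finger_gap: 57.4
finger_force: 0.0
```

Call:
creep_tool(steps={"moves":[[0, 0, 0, 0, 0, 0], [0, 0, 0, 0, 0, 0], [0, 0, 0, 0, 0, 0], [0, 0, 0, 0, 0, 0], [0, 0, 0, 0, 0, 0]]})

```text
clock: 2.65
eef_pos: [454.7, -346.4, 9.4]
eef_rot: [-3.142, 0.0, 0.282]
wrist_force: [0.3, -0.2, 0.8]
finger_gap: 23.7
finger_force: 35.0
```

Call:
creep_tool(steps={"moves":[[0, 0, 0, 0, 0, 0], [0, 0, 0, 0, 0, 0], [0, 0, 0, 0, 0, 0], [0, 0, 0, 0, 0, 0]]})

```text
clock: 3.05
eef_pos: [454.7, -346.4, 9.5]
eef_rot: [3.142, -0.0, 0.282]
wrist_force: [0.3, -0.2, 0.3]
finger_gap: 23.6
finger_force: 35.0
```

In the tool's units: -80 mm / 300 = -0.2667, -50 mm / 300 = -0.1667.

Call:
creep_tool(steps={"moves":[[0, 0, -0.0667, 0, 0, 0], [0, 0, -0.1667, 0, 0, 0], [0, 0, -0.2667, 0, 0, 0], [0, 0, -0.2667, 0, 0, 0], [0, 0, -0.2667, 0, 0, 0]]})

```text
clock: 3.55
eef_pos: [454.6, -346.4, 89.3]
eef_rot: [3.141, -0.0, 0.282]
wrist_force: [-0.5, 0.6, -1.5]
finger_gap: 23.8
finger_force: 35.0
```

Call:
creep_tool(steps={"moves":[[0.0463, -0.1567, 0, 0, 0, 0], [0.0927, -0.3167, 0, 0, 0, 0], [0.139, -0.4733, 0, 0, 0, 0], [0.1853, -0.6333, 0, 0, 0, 0], [0.2317, -0.79, 0, 0, 0, 0]]})

```text
clock: 4.05
eef_pos: [454.4, -97.3, 88.1]
eef_rot: [-3.14, 0.002, 0.282]
wrist_force: [0.2, -0.7, -2.1]
finger_gap: 23.9
finger_force: 35.0
```

Call:
creep_tool(steps={"moves":[[0.0463, -0.1567, 0, 0, 0, 0], [0.0927, -0.3167, 0, 0, 0, 0], [0.139, -0.4733, 0, 0, 0, 0], [0.1853, -0.6333, 0, 0, 0, 0], [0.2317, -0.79, 0, 0, 0, 0]]})

```text
clock: 4.55
eef_pos: [455.3, 149.5, 88.1]
eef_rot: [-3.141, 0.002, 0.282]
wrist_force: [1.5, -0.1, -1.2]
finger_gap: 23.9
finger_force: 35.0
```

Call:
creep_tool(steps={"moves":[[0.0267, -0.1, 0, 0, 0, 0.1337], [0.05, -0.1967, 0, 0, 0, 0.2674], [0.05, -0.1967, 0, 0, 0, 0.4011], [0.05, -0.1967, 0, 0, 0, 0.5348], [0.05, -0.1967, 0, 0, 0, 0.5434]]})

```text
clock: 5.05
eef_pos: [453.6, 208.3, 88.0]
eef_rot: [3.14, 0.002, -0.289]
wrist_force: [-0.1, -0.0, -0.8]
finger_gap: 23.8
finger_force: 35.0
```

Call:
creep_tool(steps={"moves":[[0, 0, 0, 0, 0, 0], [0, 0, 0, 0, 0, 0], [0, 0, 0, 0, 0, 0]]})

```text
clock: 5.35
eef_pos: [454.4, 208.2, 89.2]
eef_rot: [3.141, 0.0, -0.286]
wrist_force: [0.2, 0.5, -1.6]
finger_gap: 24.0
finger_force: 35.0
```

Run:
```python
from h import *
st=manip.read_state();im,d=snap('wrist');save('w2.png',im);np.savez('w2.npz',im=im,d=d,pos=st['eef_pos'],rot=st['eef_rot'])
```

```text
(no output)
```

View pics/w2.png

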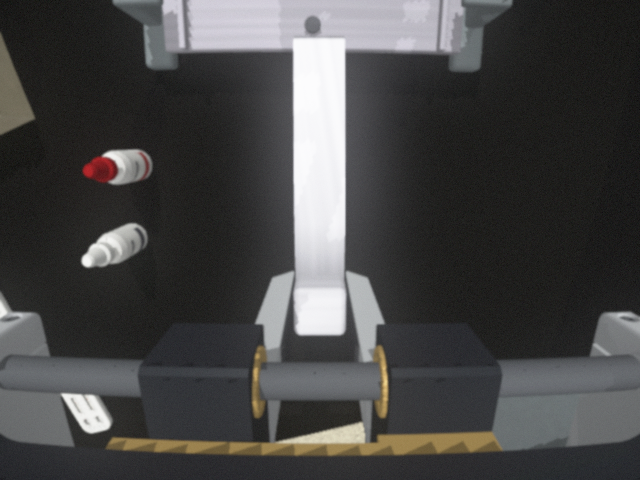

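The wedge is held straight. The stand front lies ahead, with its screw at (312,24), plate edge along row ~52 and rail ends near (160,68) and (465,70). One enlarged crop gives the corner picks.

Run:
```python
from h import *
z=np.load('w2.npz');im=z['im']
a=cv2.resize(im[0:85,110:230],None,fx=6,fy=6,interpolation=cv2.INTER_CUBIC)[:,:]
b=cv2.resize(im[0:85,400:520],None,fx=6,fy=6,interpolation=cv2.INTER_CUBIC)
x=np.vstack([a,b]); x=np.clip(x.astype(float)*1.5,0,255).astype(np.uint8)
x=cv2.resize(x,(423,600)) if 0 else cv2.resize(np.vstack([a,b]),None,fx=.58,fy=.58)
save('w2c.png',np.clip(x*1.4,0,255).astype(np.uint8));print(x.shape)
```

```text
(592, 418, 3)
```

View pics/w2c.png

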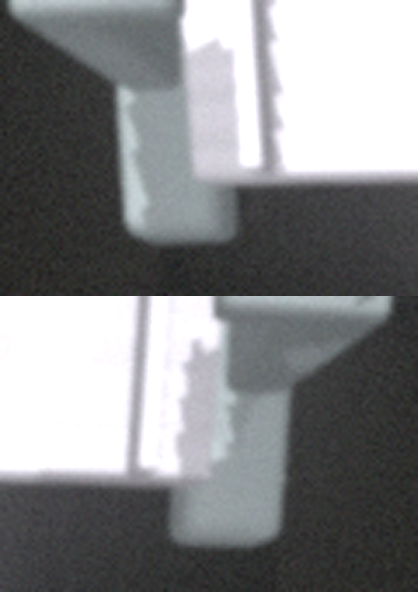

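Run:
```python
from wf import *
z=np.load('w2.npz');st=dict(eef_pos=z['pos'],eef_rot=z['rot'])
px=np.array([[165.5,51.7],[460.9,52.3],[146,69],[178.4,69],[449.4,71],[481.5,71],[312,24]])
L=[[-84,92,22],[-84,-92,22],[-100,113,4],[-100,93,4],[-100,-93,4],[-100,-113,4],[-70,0,28.5]]
p,e=fit('wrist',L,px,[666,148,-.287],st);print(p,e);print((proj('wrist',wpts(p,L),st)-px).round(1))
# held wedge tip in tool frame, tip at TCP+? z
P=cloud('wrist',z['d'],st);im=z['im']
for r in (42,60,150,250,300,320):
    c=np.nonzero(im[r,270:370].min(1)>150)[0]+270; print(r,c.min(),c.max(),P[r,c.min()+2].round(1),P[r,c.max()-2].round(1))
a=p[2];f=wpts(p,[[-220,0,0],[-70,0,0]]);print(f)
dp=np.array(z['pos'])[:2]-p[:2];print('tcp in stand',dp@[np.cos(a),np.sin(a)],dp@[-np.sin(a),np.cos(a)])
```

```text
[ 6.66751512e+02  1.49543964e+02 -2.92596931e-01] 7.892067913449945
[[ 3.7 -7.6]
 [-3.7 -6.9]
 [ 5.6  6.8]
 [ 1.1  6.1]
 [-1.8  5.4]
 [-5.8  6.4]
 [ 0.8 -8.9]]
42 270 369 [591.9 198.2  29.3] [575.1 142.6  30.7]
60 293 344 [565.1 187.6  87.2] [559.1 166.4  86.1]
150 293 345 [525.4 199.4  94.2] [519.  177.7  95.7]
250 295 344 [480.  212.1 101.6] [473.8 191.2 101.3]
300 270 369 [468.7 225.2 127.5] [457.3 186.3 127.7]
320 270 369 [468.3 222.8 146.3] [457.9 188.4 145.7]
[[456.10194148 213.00070878   0.        ]
 [599.72664854 169.73474613   0.        ]]
tcp in stand -220.28164500908767 -5.085871596005719
```

Run:
```python
from wf import *
z=np.load('w2.npz');st=dict(eef_pos=z['pos'],eef_rot=z['rot'])
P=cloud('wrist',z['d'],st);a=-.2926;o=np.array([666.75,149.5])
def S(p): d=p[:2]-o; return np.round([d@[np.cos(a),np.sin(a)],d@[-np.sin(a),np.cos(a)],p[2]],1)
for c in (200,240,280,360,400,430):
    print(c,[S(P[r,c]) for r in (40,46,49,51,53,56)])
for c in (160,170,460,470): print(c,[S(P[r,c]) for r in (60,65,67,69,72)])
print([S(P[40,c]) for c in (160,164,168,458,462,466)])
print(S(P[24,312]),S(P[100,318]))
```

```text
200 [array([-84.3,  69.2,  30.5]), array([-87.7,  69.5,  30.2]), array([-89.5,  69.5,  30.4]), array([-89.7,  70.8,  26.3]), array([-84.9,  79. ,   0. ]), array([-87.2,  78.8,   1.2])]
240 [array([-84.3,  44.8,  28.9]), array([-88.2,  44.6,  30.5]), array([-89.5,  45. ,  28.6]), array([-89.3,  46.2,  22.9]), array([-86. ,  50.4,   2.6]), array([-88. ,  50.4,   3.1])]
280 [array([-85.1,  19.9,  31.2]), array([-88.4,  20. ,  30.5]), array([-90.1,  20. ,  30.3]), array([-90.3,  20.4,  26.4]), array([-86.4,  22.8,   3.5]), array([-88.1,  22.9,   2.6])]
360 [array([-84.3, -28.9,  29.3]), array([-87.9, -28.9,  29.8]), array([-89.6, -29. ,  29.4]), array([-90.4, -29.2,  28. ]), array([-85.5, -31.9,   1. ]), array([-87.6, -31.9,   1.8])]
400 [array([-83.6, -53.6,  28.5]), array([-87.3, -53.7,  29.2]), array([-89.1, -53.7,  29.5]), array([-89.9, -54. ,  28.1]), array([-85.1, -59.4,   1.9]), array([-86.8, -59.7,   0.7])]
430 [array([-83.7, -71.7,  30.9]), array([-86.8, -72.3,  29.5]), array([-88.3, -72.6,  28.5]), array([-89.7, -72.4,  29.4]), array([-90.1, -73.4,  26.1]), array([-86.6, -80.3,
[... 174 characters left out ...]
y([-92.1,  95.2,  14.1]), array([-95. ,  95.8,  13. ]), array([-95.9,  96.6,  11.4]), array([-95.8,  99.5,   4. ]), array([-97.4, 100.6,   1.6])]
460 [array([-91.3, -97. ,  15. ]), array([-94.4, -97.2,  15. ]), array([-95.4, -97.9,  13.4]), array([-96.3, -98.6,  11.6]), array([ -96.2, -102.7,    0.8])]
470 [array([ -90.6, -104.5,   12.9]), array([ -94.3, -103.7,   15.6]), array([ -95.1, -104.9,   13. ]), array([ -96.5, -104.7,   13.7]), array([ -96.2, -109.5,    1.8])]
[array([-79.2, 101.3,  14. ]), array([-83.4,  92.3,  29.5]), array([-83.7,  89.4,  30.4]), array([-83.1, -89.1,  31.1]), array([-78.7, -97.6,  14.6]), array([ -78.3, -100.6,   13.5])]
[-76.3   0.4  32.6] [-126.7   -3.7   90.4]
```

In the tool's units: 77 mm / 300 = 0.2567, 74 mm / 300 = 0.2467, 0.006 rad / 1.0472 = 0.0057.

Call:
creep_tool(steps={"moves":[[-0.0667, -0.0143, 0, 0, 0, 0.0057], [-0.0667, -0.0143, 0.1, 0, 0, 0.0057], [-0.0667, -0.0143, 0.2, 0, 0, 0.0057], [-0.0667, -0.0143, 0.2467, 0, 0, 0.0057], [-0.0667, -0.0143, 0.2567, 0, 0, 0.0057]]})

```text
clock: 5.9
eef_pos: [435.6, 217.8, 11.0]
eef_rot: [3.14, 0.002, -0.292]
wrist_force: [0.2, -0.6, -1.6]
finger_gap: 23.5
finger_force: 35.0
```

Call:
creep_tool(steps={"moves":[[0, 0, 0.0033, 0, 0, 0], [0, 0, 0.0067, 0, 0, 0], [0, 0, 0.0083, 0, 0, 0], [0, 0, 0.0083, 0, 0, 0]]})

```text
clock: 6.3
eef_pos: [436.8, 218.3, 10.5]
eef_rot: [-3.141, -0.001, -0.293]
wrist_force: [-0.1, -0.3, -1.0]
finger_gap: 23.7
finger_force: 35.0
```

In the tool's units: 0.5 mm / 300 = 0.0017.

Call:
creep_tool(steps={"moves":[[0, 0, 0.0017, 0, 0, 0], [0, 0, 0.0017, 0, 0, 0], [0, 0, 0.0017, 0, 0, 0]]})

```text
clock: 6.6
eef_pos: [436.5, 218.2, 9.5]
eef_rot: [-3.142, -0.0, -0.293]
wrist_force: [0.0, 0.7, -1.8]
finger_gap: 23.6
finger_force: 35.0
```

Call:
creep_tool(steps={"moves":[[0, 0, 0.0013, 0, 0, 0], [0, 0, 0.0013, 0, 0, 0], [0, 0, 0.0013, 0, 0, 0]]})

```text
clock: 6.9
eef_pos: [436.5, 218.2, 9.4]
eef_rot: [-3.142, -0.0, -0.293]
wrist_force: [-2.7, -1.5, 5.3]
finger_gap: 24.4
finger_force: 35.0
```

In the tool's units: 25 mm / 300 = 0.0833, 20 mm / 300 = 0.0667.

Call:
creep_tool(steps={"moves":[[0, 0, -0.001, 0, 0, 0], [0.0167, 0, -0.001, 0, 0, 0], [0.04, 0, -0.001, 0, 0, 0], [0.0667, 0, -0.001, 0, 0, 0], [0.0833, 0, -0.001, 0, 0, 0]]})

```text
clock: 7.4
eef_pos: [461.3, 210.7, 9.4]
eef_rot: [-3.141, -0.0, -0.294]
wrist_force: [-4.0, 0.9, 4.0]
finger_gap: 24.0
finger_force: 35.0
```

Call:
creep_tool(steps={"moves":[[0.0167, 0, 0, 0, 0, 0], [0.0333, 0, 0, 0, 0, 0], [0.05, 0, 0, 0, 0, 0], [0.0667, 0, 0, 0, 0, 0], [0.0667, 0, 0, 0, 0, 0]]})

```text
clock: 7.9
eef_pos: [480.5, 204.9, 9.4]
eef_rot: [-3.141, -0.001, -0.293]
wrist_force: [2.0, -0.7, 2.0]
finger_gap: 23.6
finger_force: 35.0
```

Run:
```python
from h import *
st=manip.read_state();im,d=snap('wrist');np.savez('w3.npz',im=im,d=d,pos=st['eef_pos'],rot=st['eef_rot'])
im2,_=snap('side')
x=np.hstack([cv2.resize(im[0:240,120:520],(400,240)),cv2.resize(im2[230:410,180:380],(400,360))[60:300]]);save('w3.png',x)
```

```text
(no output)
```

View pics/w3.png

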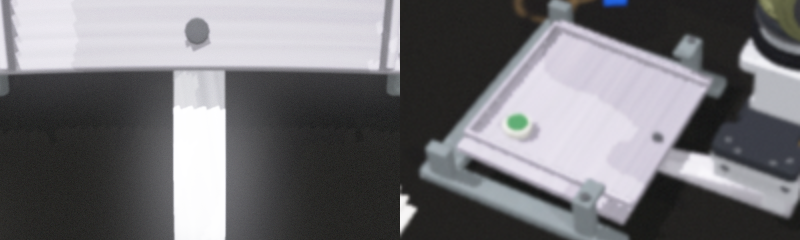

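The wedge is under the plate's front edge, in line with the screw at (196,30) in the crop. From here I push in small steps and feel.

In the tool's units: 10 mm / 300 = 0.0333, 8 mm / 300 = 0.0267.

Call:
creep_tool(steps={"moves":[[0.0067, 0, 0, 0, 0, 0], [0.0133, 0, 0, 0, 0, 0], [0.02, 0, 0, 0, 0, 0], [0.0267, 0, 0, 0, 0, 0], [0.0333, 0, 0, 0, 0, 0]]})

```text
clock: 8.5
eef_pos: [488.7, 202.5, 9.4]
eef_rot: [3.141, 0.001, -0.293]
wrist_force: [-4.3, 1.4, 5.7]
finger_gap: 24.0
finger_force: 35.0
```

Call:
creep_tool(steps={"moves":[[0.0067, 0, 0, 0, 0, 0], [0.0133, 0, 0, 0, 0, 0], [0.02, 0, 0, 0, 0, 0], [0.0267, 0, 0, 0, 0, 0], [0.0333, 0, 0, 0, 0, 0]]})

```text
clock: 9.0
eef_pos: [498.3, 199.6, 9.4]
eef_rot: [3.141, 0.001, -0.293]
wrist_force: [-5.6, 1.8, 7.0]
finger_gap: 23.6
finger_force: 35.0
```

```bash
python3 -c "
from cell import manip;import numpy as np
s=manip.read_state();print(s['wrist_force'],s['wrist_force'][:2]@[.957,-.288])"
```

```text
[-5.56877128  1.75586781  6.95371056] -5.835004043523823
```

In the tool's units: 5 mm / 300 = 0.0167, 3 mm / 300 = 0.01.

Call:
creep_tool(steps={"moves":[[0.0033, 0, -0.0007, 0, 0, 0], [0.01, 0, -0.0007, 0, 0, 0], [0.0167, 0, -0.0007, 0, 0, 0], [0.0167, 0, -0.0007, 0, 0, 0]]})

```text
clock: 9.4
eef_pos: [502.6, 198.2, 9.4]
eef_rot: [3.141, 0.002, -0.293]
wrist_force: [-6.4, 1.7, 4.6]
finger_gap: 23.7
finger_force: 35.0
```

Call:
creep_tool(steps={"moves":[[0.0033, 0, 0, 0, 0, 0], [0.01, 0, 0, 0, 0, 0], [0.0167, 0, 0, 0, 0, 0], [0.0167, 0, 0, 0, 0, 0]]})

```text
clock: 9.8
eef_pos: [507.4, 196.7, 9.4]
eef_rot: [3.141, 0.002, -0.293]
wrist_force: [-6.3, 2.5, 4.5]
finger_gap: 23.9
finger_force: 35.0
```

In the tool's units: 5 mm / 300 = 0.0167, 3 mm / 300 = 0.01.

Call:
creep_tool(steps={"moves":[[0.0033, 0, -0.0007, 0, 0, 0], [0.01, 0, -0.0007, 0, 0, 0], [0.0167, 0, -0.0007, 0, 0, 0], [0.0167, 0, -0.0007, 0, 0, 0]]})

```text
clock: 10.2
eef_pos: [512.2, 195.2, 9.4]
eef_rot: [3.141, 0.002, -0.293]
wrist_force: [-4.7, 2.4, 2.4]
finger_gap: 23.5
finger_force: 35.0
```

Call:
creep_tool(steps={"moves":[[0.0033, 0, 0, 0, 0, 0], [0.01, 0, 0, 0, 0, 0], [0.0167, 0, 0, 0, 0, 0], [0.0167, 0, 0, 0, 0, 0]]})

```text
clock: 10.6
eef_pos: [517.0, 193.8, 9.4]
eef_rot: [3.141, 0.002, -0.293]
wrist_force: [-4.9, 1.2, 3.1]
finger_gap: 23.8
finger_force: 35.0
```

Call:
creep_tool(steps={"moves":[[0.0033, 0, 0, 0, 0, 0], [0.01, 0, 0, 0, 0, 0], [0.0167, 0, 0, 0, 0, 0], [0.0167, 0, 0, 0, 0, 0]]})

```text
clock: 11.0
eef_pos: [521.8, 192.4, 9.4]
eef_rot: [3.141, 0.002, -0.293]
wrist_force: [-4.3, 1.9, 3.7]
finger_gap: 24.1
finger_force: 35.0
```

Create tilt.py:
```python
from h import *
a=-.2926;o=np.array([665,149.5])
def tilt(n,d,tag=''):
    P=cloud(n,d);q=(P[...,:2]-o)@np.array([[np.cos(a),-np.sin(a)],[np.sin(a),np.cos(a)]])
    m=(abs(q[...,1])<70)&(q[...,0]>-70)&(q[...,0]<20)&(P[...,2]>15)&(P[...,2]<45)&(d>0)
    x=q[m];A=np.c_[x[:,0],x[:,1],np.ones(len(x))];c=np.linalg.lstsq(A,P[m][:,2],rcond=None)[0]
    r=P[m][:,2]-A@c;k=abs(r)<6;c=np.linalg.lstsq(A[k],P[m][k,2],rcond=None)[0]
    print(n,tag,c.round(4),m.sum())
if __name__=='__main__':
    for n in('top','side'):
        tilt(n,np.load(n+'.npz')['d'],'start'); tilt(n,snap(n)[1],'now')
```

```bash
python3 tilt.py
```

```text
top start [6.31000e-02 3.60000e-03 3.21848e+01] 1802
top now [3.17000e-02 3.00000e-04 3.48525e+01] 1816
side start [5.8900e-02 5.7000e-03 3.3378e+01] 2918
side now [2.77000e-02 5.20000e-03 3.60353e+01] 2885
```

In the tool's units: 8 mm / 300 = 0.0267, 6 mm / 300 = 0.02.

Call:
creep_tool(steps={"moves":[[0.0067, 0, 0, 0, 0, 0], [0.0133, 0, 0, 0, 0, 0], [0.02, 0, 0, 0, 0, 0], [0.0267, 0, 0, 0, 0, 0], [0.0267, 0, 0, 0, 0, 0]]})

```text
clock: 11.6
eef_pos: [529.6, 190.0, 9.4]
eef_rot: [3.141, 0.001, -0.293]
wrist_force: [-4.1, 1.9, 2.0]
finger_gap: 23.7
finger_force: 35.0
```

Call:
creep_tool(steps={"moves":[[0.0067, 0, -0.0003, 0, 0, 0], [0.0133, 0, -0.0003, 0, 0, 0], [0.02, 0, -0.0003, 0, 0, 0], [0.02, 0, -0.0003, 0, 0, 0]]})

```text
clock: 12.0
eef_pos: [535.4, 188.2, 9.4]
eef_rot: [3.141, 0.001, -0.293]
wrist_force: [-3.8, 1.2, 0.6]
finger_gap: 23.4
finger_force: 35.0
```

```bash
python3 tilt.py
```

```text
top start [6.31000e-02 3.60000e-03 3.21848e+01] 1802
top now [9.40000e-03 2.20000e-03 3.64243e+01] 1793
side start [5.8900e-02 5.7000e-03 3.3378e+01] 2918
side now [8.80000e-03 6.30000e-03 3.75961e+01] 2668
```

In the tool's units: 3 mm / 300 = 0.01, 2 mm / 300 = 0.0067.

Call:
creep_tool(steps={"moves":[[0.0033, 0, 0.0002, 0, 0, 0], [0.0067, 0, 0.0002, 0, 0, 0], [0.01, 0, 0.0002, 0, 0, 0], [0.01, 0, 0.0002, 0, 0, 0]]})

```text
clock: 12.5
eef_pos: [539.0, 187.1, 9.6]
eef_rot: [3.141, 0.0, -0.293]
wrist_force: [-1.9, 1.0, -3.7]
finger_gap: 23.8
finger_force: 35.0
```

Call:
creep_tool(steps={"moves":[[0.0017, 0, 0, 0, 0, 0], [0.0033, 0, 0, 0, 0, 0], [0.0033, 0, 0, 0, 0, 0], [0.0033, 0, 0, 0, 0, 0]]})

```text
clock: 12.9
eef_pos: [539.8, 186.9, 9.7]
eef_rot: [3.141, 0.0, -0.293]
wrist_force: [-1.5, -0.1, -3.6]
finger_gap: 23.8
finger_force: 35.0
```

Call:
creep_tool(steps={"moves":[[0.0017, 0, 0, 0, 0, 0], [0.0033, 0, 0, 0, 0, 0], [0.0033, 0, 0, 0, 0, 0], [0.0033, 0, 0, 0, 0, 0]]})

```text
clock: 13.3
eef_pos: [540.8, 186.7, 9.8]
eef_rot: [-3.142, -0.0, -0.293]
wrist_force: [-1.6, 0.6, -4.5]
finger_gap: 23.7
finger_force: 35.0
```

In the tool's units: 0.4 mm / 300 = 0.0013, 0.2 mm / 300 = 0.0007.

Call:
creep_tool(steps={"moves":[[0, 0, 0.0007, 0, 0, 0], [0, 0, 0.0013, 0, 0, 0], [0, 0, 0.0013, 0, 0, 0]]})

```text
clock: 13.6
eef_pos: [540.9, 186.7, 9.5]
eef_rot: [-3.142, -0.0, -0.293]
wrist_force: [-2.1, 0.6, -2.7]
finger_gap: 24.0
finger_force: 35.0
```

```bash
python3 tilt.py | grep now
```

```text
top now [4.30000e-03 2.00000e-04 3.69424e+01] 1752
side now [1.20000e-03 5.20000e-03 3.82409e+01] 2548
```

In the tool's units: 0.3 mm / 300 = 0.001, 0.15 mm / 300 = 0.0005.

Call:
creep_tool(steps={"moves":[[0, 0, 0.0005, 0, 0, 0], [0, 0, 0.001, 0, 0, 0], [0, 0, 0.001, 0, 0, 0]]})

```text
clock: 14.0
eef_pos: [540.8, 186.7, 9.4]
eef_rot: [-3.142, -0.0, -0.293]
wrist_force: [-4.2, -0.3, 1.8]
finger_gap: 23.6
finger_force: 35.0
```

Call:
creep_tool(steps={"moves":[[0.0017, 0, 0, 0, 0, 0], [0.0017, 0, 0, 0, 0, 0], [0.0017, 0, 0, 0, 0, 0]]})

```text
clock: 14.3
eef_pos: [541.2, 186.7, 9.4]
eef_rot: [-3.141, 0.0, -0.293]
wrist_force: [-5.5, 1.4, 3.8]
finger_gap: 23.7
finger_force: 35.0
```

In the tool's units: 1 mm / 300 = 0.0033, 0.5 mm / 300 = 0.0017.

Call:
creep_tool(steps={"moves":[[0.0017, 0, -0.0002, 0, 0, 0], [0.0033, 0, -0.0002, 0, 0, 0], [0.0033, 0, -0.0002, 0, 0, 0]]})

```text
clock: 14.6
eef_pos: [542.2, 186.5, 9.4]
eef_rot: [-3.141, 0.0, -0.293]
wrist_force: [-5.4, 0.6, 2.4]
finger_gap: 23.7
finger_force: 35.0
```

Call:
creep_tool(steps={"moves":[[0.0017, 0, 0, 0, 0, 0], [0.0033, 0, 0, 0, 0, 0], [0.0033, 0, 0, 0, 0, 0]]})

```text
clock: 14.9
eef_pos: [543.1, 186.2, 9.4]
eef_rot: [-3.141, 0.0, -0.293]
wrist_force: [-5.9, 2.2, 3.6]
finger_gap: 23.9
finger_force: 35.0
```

```bash
python3 tilt.py | grep now
```

```text
top now [-4.1000e-03  0.0000e+00  3.7107e+01] 1750
side now [-2.60000e-03  5.20000e-03  3.84753e+01] 2474
```

In the tool's units: 1 mm / 300 = 0.0033, 0.5 mm / 300 = 0.0017.

Call:
creep_tool(steps={"moves":[[0.0017, 0, 0, 0, 0, 0], [0.0033, 0, 0, 0, 0, 0], [0.0033, 0, 0, 0, 0, 0]]})

```text
clock: 15.3
eef_pos: [543.4, 186.1, 9.4]
eef_rot: [3.142, 0.002, -0.293]
wrist_force: [-11.5, 1.9, 5.3]
finger_gap: 23.5
finger_force: 35.0
```

Call:
creep_tool(steps={"moves":[[0.0017, 0, 0, 0, 0, 0], [0.0017, 0, 0, 0, 0, 0], [0.0017, 0, 0, 0, 0, 0]]})

```text
clock: 15.6
eef_pos: [543.6, 186.1, 9.4]
eef_rot: [3.141, 0.002, -0.293]
wrist_force: [-14.3, 2.7, 8.0]
finger_gap: 23.9
finger_force: 35.0
```

Call:
creep_tool(steps={"moves":[[0, 0, -0.0007, 0, 0, 0], [0, 0, -0.0007, 0, 0, 0], [0, 0, -0.0007, 0, 0, 0]]})

```text
clock: 15.9
eef_pos: [543.6, 186.1, 9.4]
eef_rot: [3.141, 0.002, -0.293]
wrist_force: [-13.9, 3.5, 5.2]
finger_gap: 23.8
finger_force: 35.0
```

```bash
python3 tilt.py | grep now
```

```text
top now [-2.1000e-03  2.9000e-03  3.7135e+01] 1752
side now [-1.90000e-03  7.80000e-03  3.84641e+01] 2463
```

Push is at about 14 N including bench friction, and the plate is level. I relax the arm slightly and let go.

Call:
creep_tool(steps={"moves":[[-0.0013, 0, -0.0005, 0, 0, 0], [-0.0027, 0, -0.0007, 0, 0, 0], [-0.0027, 0, -0.0007, 0, 0, 0]]})

```text
clock: 16.3
eef_pos: [543.5, 186.1, 9.4]
eef_rot: [-3.141, 0.001, -0.293]
wrist_force: [-5.5, 3.0, -2.1]
finger_gap: 23.6
finger_force: 35.0
```

Call:
creep_tool(steps={"moves":[[0, 0, 0, 0, 0, 0], [0, 0, 0, 0, 0, 0], [0, 0, 0, 0, 0, 0], [0, 0, 0, 0, 0, 0], [0, 0, 0, 0, 0, 0]]}, jaw=60)

```text
clock: 16.8
eef_pos: [544.0, 185.7, 9.7]
eef_rot: [-3.141, -0.0, -0.293]
wrist_force: [0.6, 0.1, -0.4]
finger_gap: 59.0
finger_force: 0.0
```

```bash
python3 tilt.py | grep now
```

```text
top now [-4.00000e-04 -1.40000e-03  3.73176e+01] 1739
side now [-2.50000e-03  4.90000e-03  3.84868e+01] 2462
```

In the tool's units: -120 mm / 300 = -0.4, -90 mm / 300 = -0.3.

Call:
creep_tool(steps={"moves":[[0, 0, -0.0333, 0, 0, 0], [0, 0, -0.1, 0, 0, 0], [0, 0, -0.2, 0, 0, 0], [-0.0667, 0, -0.3, 0, 0, 0], [-0.1333, 0, -0.4, 0, 0, 0]]})

```text
clock: 17.4
eef_pos: [505.1, 197.3, 131.3]
eef_rot: [-3.141, -0.0, -0.294]
wrist_force: [0.8, -0.4, -0.3]
finger_gap: 59.7
finger_force: 0.0
```

Call:
creep_tool(steps={"moves":[[0, 0, 0, 0, 0, 0], [0, 0, 0, 0, 0, 0], [0, 0, 0, 0, 0, 0]]})

```text
clock: 17.7
eef_pos: [505.5, 197.1, 129.0]
eef_rot: [3.141, 0.001, -0.293]
wrist_force: [-0.0, 0.2, -0.6]
finger_gap: 60.2
finger_force: 0.0
```

```bash
python3 tilt.py | grep now
```

Run:
```python
from h import *
im,_=snap('wrist');im2,_=snap('side')
save('end.png',np.hstack([cv2.resize(im,(400,300)),cv2.resize(im2[230:410,200:440],(400,300))]))
```

```text
top now [1.60000e-03 3.00000e-03 3.72231e+01] 1790
side now [1.20000e-03 6.00000e-03 3.85065e+01] 2863
```

View pics/end.png

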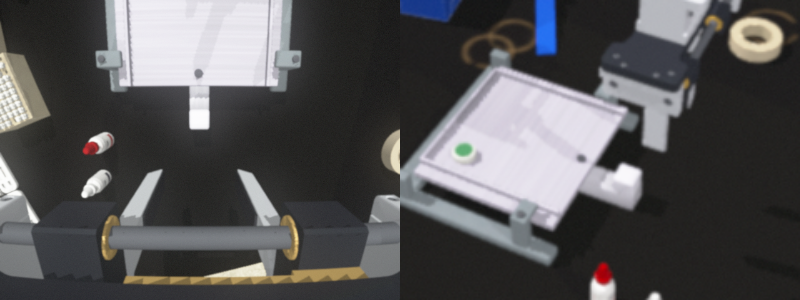

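The wedge is under the foot at (200,90) with its tab upright, the plate is level, and the gripper is clear and touching nothing. The plate's load was about 7 N by estimate. Handing in.

```bash
python3 -c "
from cell import manip;print(manip.sign_off())"
```

```text
the job is handed in; nothing more can be done
None
```

I pushed the wedge in under the front foot until the plate was level against its stops (within measurement noise), let go and backed clear, then handed in at about 18 s; the final push was about 14 N and the foot load, estimated rather than measured, about 7 N.

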